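# Stand the fallen bottle back in its lane and close the rail

## Robot

A 6-joint arm with a two-finger parallel gripper is mounted at the origin on a cart in front of the work surface, level with it; the furniture and walls round the work are solid. World frame = base frame: x ahead of the robot, y to its left, z up, the work surface at z = 0. Lengths are in mm, angles in rad, forces in N, time in s.
With the tool pointing down it reaches from about 350 to 875 mm from the base axis. Payload 4.2 kg.
Tool frame: the origin (TCP) lies midway between the tips of the shut fingers; the grasp point (between the pads) lies 19 mm behind it (arm.hold_point_z is the distance from the TCP to the grasp point, in mm); z points along the fingers, y is the line along which they close (so a half turn about z gives the same grasp; the last joint's range is limited). The gripper opens to 85 mm and grips with 20 to 120 N. Pads are 22 mm wide; open, the fingers measure 114 mm over their backs; the gripper's body (76 mm by 85 mm) begins 54 mm behind the grasp point. The pads swing forward as they close: fully open they stand 13 mm farther back than shut.
Start: joints at [1.365, 0.385, 0.008, 0, -1.194, -0.259], TCP at [280.119, 558.688, 231.312] pointing down, gripper open.
Joint ranges: [-3.14, 3.14], [-1.21, 2.06], [-1.07, 1.41], [-3.16, 2.05], [-2.99, -0.16], [-3.1, 3.1]. Speed limits (rad/s): [2.79, 2.79, 3.14, 3.14, 3.14, 3.14].

## Interface

Orientations are given as a unit quaternion [x, y, z, w].
In Python, from bench import arm, vision gives the robot as it stands. The module is installed in compiled form; this text tells all that it offers.
- The arm moves only by the tool servo_tool, never from a script. Its argument "plan" is a list of rows, each a list of 7 numbers: the shift along the world's x, y, z each as a share of 300 mm, from -1 to 1, then the turn, a rotation vector about the world's x, y, z each as a share of 2 rad, from -1 to 1, then the opening, from 0 (shut) to 1 (fully open). A call has 1 to 20 rows; each row shifts and turns the commanded pose from where the row before left it; what a row does not reach is not made up. A row lasts 1/8 s, in which the tool goes at most 62.5 mm and 10.7 degrees, less where a joint would pass 70% of its speed; a pose out of reach is approached as far as the arm can. A call with a number of a shift or a turn outside -1 to 1 is refused whole. A call with a gripper value outside its range is refused whole. The fingers move at their own pace and stop on an object; the grip force is fixed at half the most. Time passes only in rows, so rows that do not move let the fingers close. It gives the time, the measured TCP pose, the force, the opening and the grip force at its end, in the units of the state.
- arm.read_state(): the state, without advancing time (a new reading comes with each control period).
- vision.get_image(name): name is "scene" or "side" or "wrist"; returns a dict with "image" (480x640x3 uint8, red, green, blue), "z_map" (480x640 float32, mm along the optical axis (not along the pixel's ray), 0 where there is no reading), "K" (3x3 intrinsics, pixels), "D" ([k1, k2, p1, p2, k3] as OpenCV has them; the pictures are not rectified), "world_to_cam" (4x4, takes a point from world to camera coordinates); the wrist camera has in their place "mount" (4x4, takes a point from camera to tool coordinates, whose origin is the TCP and whose axes are the flange's). Camera axes: x right, y down, z forward; pixel columns grow to the right and rows downward; lengths in mm; the calibration is good to about 2 mm. A picture is of the moment at which its call begins: read the wrist's pose just before it.
- arm.job_done(): hands the job in; it is judged then, once.
The state is a dict: "clock": time; "joints": joint angles; "joint_vel": joint speeds; "joint_efforts": joint torques, N m; "position": TCP position; "ee_rot": TCP orientation; "contact_force": force on the tool from outside, world axes, zero at the start; "wrist_torque": the same for the moment, N m; "gripper_width": finger opening in mm; "grasp_force": force on a finger pad.
Only numpy, scipy, OpenCV 4.12 (cv2) and the standard library are available. Lean on these libraries where they do the work, as an engineer would, in place of code of your own. Each camera call takes 0.05 s, during which the arm holds its last target. There are 200 camera calls.

## Task

One reagent bottle has fallen out of the bench rack: stand it upright on the rack's floor in the empty place midway between the two bottles still standing there, and let go. Then pull the rack's telescoping keeper rail out across the front by its slanted knob until its sprung button pops up through the next hole of the tube, and let go. Keep the two standing bottles upright in their places and leave the other things on the bench where they are.

Things in the scene. Friction and masses are not known exactly. Their poses are not given: they have to be found in the camera images.
- rack: fixed grey rack. Origin: centre of its base, at worktop height (z = 0); z up, y along the lane, x across it, away from the robot. Floor plate 80 (x) x 240 (y) mm, top at z = 8; lips to z = 14 on all edges. At its front a 24 mm square aluminium tube along y (axis x = -50, z = 30; y = -135 to -5), with 12 mm holes in its top at y = -90 and -30. A 16 mm inner tube sticks out at its +y end
- lane_gap (a point): top of the rack's floor plate at the middle of the empty place: where the centre of the fallen bottle's underside belongs; axes as the rack
- rail (a joint): slide of the inner tube along the rack's +y (m): 0 = button at the first hole, 0.060 = at the next hole (y = -30 mm); stops at -0.004 and 0.072. Starts between the holes, button held down under the tube's wall. Friction about 2 N; stays where left. With the button up in a hole it is locked with about 1.5 mm of play; more pull does not move it
- rail_button (a joint): travel of the sprung steel button (9 mm round, domed) on the inner tube, in m, upwards: 0 = held down inside the tube, 0.008 = popped up, 5 mm proud of the tube. A weak spring (2 to 4 N) drives it
- rail_knob (a point): middle of the black rubber pull knob near the inner tube's outer end: a round-ended bar 14 mm thick that leans 35 degrees from vertical towards the rack's -x (the robot). Its top end is 19 mm further along the bar, its root on the tube's top 22 mm back. Moves with the rail; at rail = 0 it is at rack x = -62, y = 30, z = 56 mm
- next_hole (a point): mouth of the next hole, on the top face of the outer tube
- brown_bottle: the fallen bottle: round, brown, black screw cap, 45 mm diameter, 100 mm long, cap 23 mm diameter and 14 mm long, straight wall up to about 65 mm, about 0.14 kg (varies). Origin: centre of its underside; z runs from base to cap (horizontal while it lies, pointing to the robot's right, within 45 degrees of -y). It lies in front of the rack on a 3 mm mat
- tall_bottle: standing white dropper bottle, 36 mm diameter, 104 mm tall; origin at the centre of its underside, z up; stands 72 mm to one side of the gap (which side varies)
- thin_bottle: standing brown bottle with a thin black spout, 30 mm diameter, 97 mm tall; origin at the centre of its underside, z up; stands 72 mm to the other side of the gap
- petri_dish: clear dish, 50 mm wide, 14 mm high, bystander; origin at the centre of its underside
- steel_disc: flat steel specimen disc, 34 mm wide, 14 mm high, bystander; origin at the centre of its underside
- spare_objective: microscope objective standing on end, 26 mm wide, 43 mm high, bystander; origin at the centre of its underside

How it is judged:
By the outcome, as a careful person would: the job done as asked, in the order asked, and still so for the second after the job is handed in, with the robot touching nothing.
It also fails if it takes over 48 s, if anything falls off the work surface, if the arm or the gripper's body presses on something with over 40 N, if the wrist force passes 120 N, or if a joint passes its speed limit or range.

## Working session

There is one attempt and no reset: what is moved stays moved. The work goes in short steps, Python scripts to look and compute and a tool call to move; the robot and the scene stay as the last step left them, time stands still between calls to the robot, and variables do not carry over. Pictures are saved under pics/ and viewed, at most 10 in all, crops included, and the job is handed in when it is done.

Besides the shell and the picture viewer there is one more tool, called after "Emit:" as name([rows], argument=value, ...), one row to a line, values as JSON. servo_tool: Moves the arm, as the interface text tells. Its arguments: {"type":"object","properties":{"plan":{"type":"array"}},"required":["plan"]}

```bash
mkdir -p pics; cat > h.py <<'E'
import numpy as np, cv2, pickle
from bench import arm, vision
def grab(n):
    d=vision.get_image(n); pickle.dump(d,open(f'{n}.pkl','wb')); return d
def load(n): return pickle.load(open(f'{n}.pkl','rb'))
def ray(d,uv,z):
    "pixel -> world on plane z"
    T=d['world_to_cam']; R=T[:3,:3]; c=-R.T@T[:3,3]
    p=cv2.undistortPoints(np.array(uv,float).reshape(-1,1,2),d['K'],d['D']).reshape(-1,2)
    r=np.c_[p,np.ones(len(p))]@R
    return c+r*((z-c[2])/r[:,2])[:,None]
def cloud(d):
    "world xyz per pixel"
    h,w=d['z_map'].shape; T=d['world_to_cam']
    uv=np.stack(np.meshgrid(np.arange(w),np.arange(h)),-1).reshape(-1,1,2).astype(float)
    p=cv2.undistortPoints(uv,d['K'],d['D']).reshape(-1,2)
    z=d['z_map'].reshape(-1,1); P=np.c_[p*z,z]
    W=(P-T[:3,3])@T[:3,:3]; W[z[:,0]==0]=np.nan
    return W.reshape(h,w,3)
E
python3 - <<'E'
from h import *
print(arm.read_state(), arm.hold_point_z)
for n in('scene','side'):
    d=grab(n); cv2.imwrite(f'pics/{n}0.png',d['image'][...,::-1]); T=d['world_to_cam']; print(n,(-T[:3,:3].T@T[:3,3]).round(), T[:3,:3].round(2).tolist())
E
```

```text
{'clock': 0.0, 'joints': array([ 1.36459931e+00,  3.85507387e-01,  6.63897090e-03, -5.47778780e-04,
       -1.19397351e+00, -2.58576221e-01]), 'joint_vel': array([ 1.11790152e-05,  1.25041441e-04,  1.98498874e-03, -8.56174926e-04,
        1.80810864e-04,  1.04187951e-03]), 'joint_efforts': array([-4.33215200e-04, -3.92281187e+01,  1.88400489e+01,  4.18584377e+00,
       -4.56694936e-03,  1.68893262e-06]), 'position': array([279.86023138, 558.19125847, 230.24915728]), 'ee_rot': array([ 9.73095712e-01, -2.30398839e-01, -2.27698744e-04,  1.02911387e-03]), 'contact_force': array([0.07033173, 0.38028277, 0.14740094]), 'wrist_torque': array([0.01079478, 0.0179706 , 0.01479365]), 'grasp_force': 0.0, 'gripper_width': 85.50074686592896} 18.700000000000003
scene [183. 400. 513.] [[-0.84, -0.54, 0.01], [-0.29, 0.44, -0.85], [0.46, -0.72, -0.53]]
side [310. 216. 853.] [[-0.86, -0.51, 0.01], [-0.43, 0.72, -0.55], [0.28, -0.48, -0.84]]
```

View pics/scene0.png

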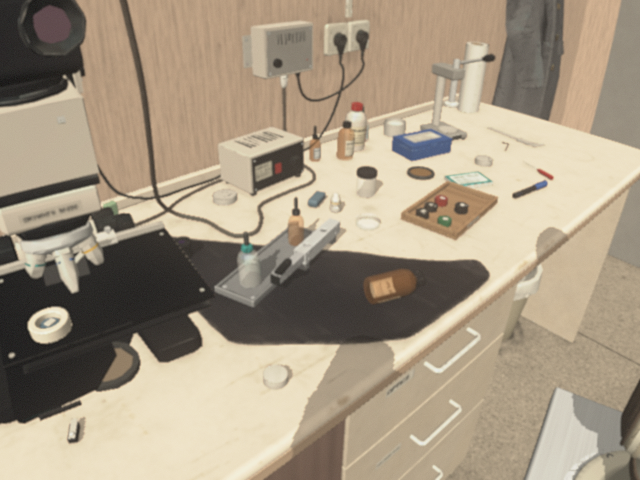

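View pics/side0.png

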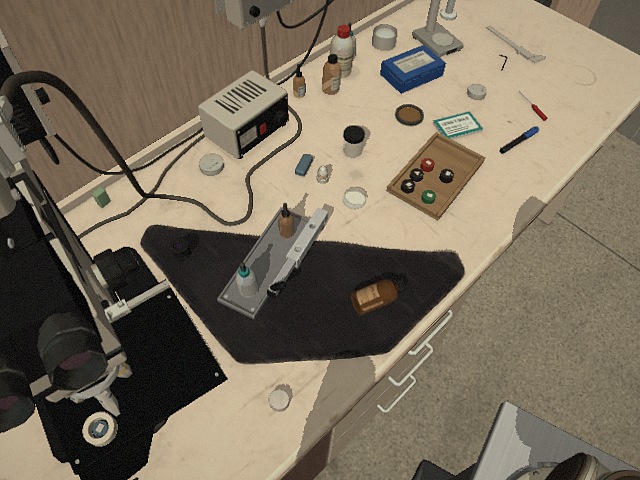

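The scene shows the rack (about 218–340, 220–300 px) with the white bottle at (249,265), the thin one at (297,228), the black knob at (283,270), and the brown bottle at (390,286). The side view has the rack at (220–325, 205–315), the bottle at (374,296) and the knob at (283,286). Next I'll crop in for detail.

```bash
python3 - <<'E'
from h import *
a=load('scene')['image'][200:320,200:440]; b=load('side')['image'][190:330,200:420]
A=cv2.resize(a,(600,300),interpolation=cv2.INTER_CUBIC); B=cv2.resize(b[:, :],(471,300),interpolation=cv2.INTER_CUBIC)
o=np.zeros((600,600,3),np.uint8); o[:300]=A; o[300:,:471]=B
cv2.imwrite('pics/crop.png',o[...,::-1])
for n in('scene','side'):
    W=cloud(load(n)); 
    for uv in ([(390,286),(240,300),(283,270),(297,240),(340,224)] if n=='scene' else [(374,296),(245,300),(283,286),(262,262),(320,212)]): print(n,uv,W[uv[1],uv[0]].round(1))
E
```

```text
scene (390, 286) [ 423.4 -190.    40.3]
scene (240, 300) [625.8 -63.3   7. ]
scene (283, 270) [ 579.9 -120.1   51. ]
scene (297, 240) [ 638.4 -242.5   24.1]
scene (340, 224) [ 621.9 -372.3    1.5]
side (374, 296) [ 427.6 -196.8   45.2]
side (245, 300) [632.6 -84.   11.6]
side (283, 286) [ 569.3 -119.9   69.6]
side (262, 262) [ 653.6 -170.3    6.4]
side (320, 212) [ 605.4 -309.2   42.2]
```

View pics/crop.png

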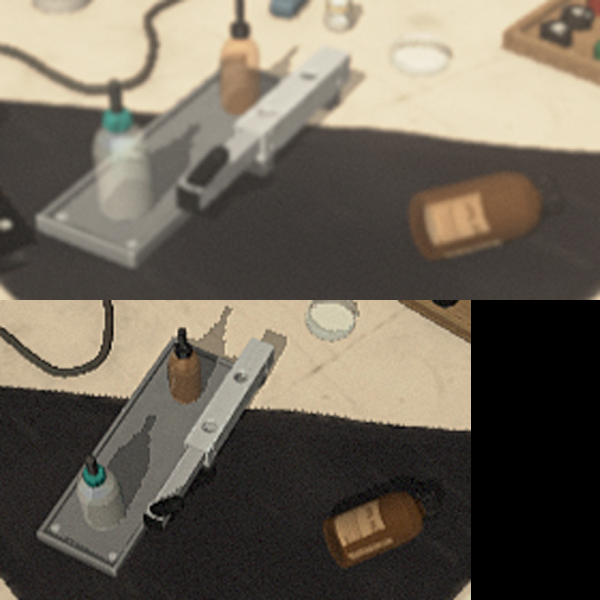

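```bash
python3 - <<'E'
from h import *
d=load('side'); s=471/220
f=lambda x,y:(200+x/s,190+(y-300)/s)
print('corners', ray(d,[f(38,533),f(115,571),f(170,340)],14).round(1).tolist())
h=ray(d,[f(240,377),f(209,427)],42); print('holes',h.round(1).tolist(), np.linalg.norm(h[0]-h[1]))
c=load('scene'); g=lambda x,y:(200+x/2.5,200+y/2.5)
print('corners s', ray(c,[g(38,216),g(134,263)],14).round(1).tolist())
h=ray(c,[g(309,77),g(262,112)],42); print('holes s',h.round(1).tolist(), np.linalg.norm(h[0]-h[1]))
for n,dd in (('side',d),('scene',c)):
    W=cloud(dd); im=dd['image'].astype(int)
    hsv=cv2.cvtColor(dd['image'],cv2.COLOR_RGB2HSV)
    m=(hsv[...,0]<20)&(hsv[...,1]>110)&(W[...,0]>330)&(W[...,0]<530)&(W[...,1]>-320)&(W[...,1]<-80)&(W[...,2]>6)
    k,l,st,ce=cv2.connectedComponentsWithStats(m.astype(np.uint8)); i=1+st[1:,4].argmax(); m=l==i
    P=W[m]; print(n,'bottle',st[i],ce[i].round(1),np.nanmedian(P,0).round(1),'zmax',np.nanpercentile(P[:,2],[50,95]))
    q=P[:,:2]-P[:,:2].mean(0); u,S,v=np.linalg.svd(q,full_matrices=False); t=q@v[0]; print('dir',v[0].round(3),np.percentile(t,[1,99]).round(1))
    # silhouette in image
    r=cv2.minAreaRect(np.argwhere(m)[:,::-1].astype(np.float32)); bp=cv2.boxPoints(r); print('box',bp.round(1).tolist(), ray(dd,bp,25).round(1).tolist())
E
```

```text
corners [[676.1, -59.0, 14.0], [599.1, -63.9, 14.0], [691.7, -291.6, 14.0]]
holes [[601.5, -272.2, 42.0], [597.2, -212.0, 42.0]] 60.41829107368789
corners s [[677.1, -61.3, 14.0], [593.5, -58.9, 14.0]]
holes s [[599.4, -272.7, 42.0], [601.2, -213.5, 42.0]] 59.183720651942195
side bottle [ 351  280   48   35 1050] [374.2 296. ] [ 428.2 -199.    41.8] zmax [41.76750806 47.38795792]
dir [-0.597 -0.802] [-34.7  47.1]
box [[348.20001220703125, 293.79998779296875], [392.3999938964844, 274.79998779296875], [401.8999938964844, 297.1000061035156], [357.70001220703125, 316.0]] [[473.3, -186.9, 25.0], [421.3, -264.3, 25.0], [385.7, -231.4, 25.0], [437.2, -156.6, 25.0]]
scene bottle [365 270  51  33 871] [392.5 283.7] [ 421.1 -201.4   41.6] zmax [41.56142987 49.30288661]
dir [-0.686 -0.728] [-38.7  37.8]
box [[361.29998779296875, 279.29998779296875], [411.3999938964844, 265.20001220703125], [418.29998779296875, 289.79998779296875], [368.20001220703125, 303.8999938964844]] [[479.1, -199.5, 25.0], [426.3, -283.5, 25.0], [388.2, -225.1, 25.0], [439.3, -149.1, 25.0]]
```

```bash
cat >> h.py <<'E'
th=0.066; RO=np.array([645.4,-179.0]); RR=np.array([[np.cos(th),-np.sin(th)],[np.sin(th),np.cos(th)]])
def rk(p): p=np.array(p,float); return np.r_[RR.T@(p[:2]-RO),p[2:]]
def wd(p): p=np.array(p,float); return np.r_[RR@p[:2]+RO,p[2:]]
E
python3 - <<'E'
from h import *
W=np.concatenate([cloud(load(n)).reshape(-1,3) for n in('scene','side')]); W=W[~np.isnan(W).any(1)]
for y in range(-400,700,100):
    print(y,[ (lambda q: int(np.percentile(q,98)) if len(q)>20 else None)(W[(abs(W[:,0]-x)<50)&(abs(W[:,1]-y)<50),2]) for x in range(150,900,100)])
d=load('side'); s=471/220; f=lambda x,y:(200+x/s,190+(y-300)/s)
c=load('scene'); g=lambda x,y:(200+x/2.5,200+y/2.5)
# bottle tops: white tip z=112, thin tip z=105; fallen cap ends
for nm,uv1,uv2 in (('white tip',f(93,460),g(115,86)),('thin tip',f(182,331),g(239,-5)),('knob top',f(180,502),g(220,152))):
    print(nm,[ (lambda r:(r,rk(r).round(1)))(ray(dd,[uv],z)[0].round(1)) for z in([112] if 'wh' in nm else [105] if 'thin' in nm else [72]) for dd,uv in((d,uv1),(c,uv2))])
# white/brown bodies from cloud
Ws=cloud(d); rr=(Ws[...,:2]-RO)@RR
for lo,hi in((30,60),(40,70)):
  m=(abs(rr[...,0])<32)&(Ws[...,2]>lo)&(Ws[...,2]<hi)&(abs(rr[...,1])<115)
  y=rr[m][:,1]; print(lo,'hist',np.histogram(y,np.arange(-120,121,10))[0])
E
```

```text
-400 [-772, 1, 12, 16, 14, 39, 20, 102]
-300 [-772, 0, 7, 6, 43, 94, 11, 16]
-200 [1, -772, 8, 48, 43, 67, 10, 12]
-100 [2, -772, 6, 5, 64, 93, 305, 232]
0 [2, None, 2, 15, 5, 588, 526, 383]
100 [None, None, 0, 3, 157, 616, 467, 385]
200 [None, None, None, 2, 485, 486, 164, 160]
300 [None, None, None, None, 454, 157, 151, 28]
400 [None, None, None, None, None, None, 2, 2]
500 [None, None, None, None, None, None, None, None]
600 [None, None, None, None, None, None, None, None]
white tip [(array([ 634.7, -101.4,  112. ]), array([ -5.6,  78.1, 112. ])), (array([631.8, -96.6, 112. ]), array([ -8.1,  83.1, 112. ]))]
thin tip [(array([ 646.7, -250. ,  105. ]), array([ -3.4, -70.9, 105. ])), (array([ 646.9, -252. ,  105. ]), array([ -3.3, -72.9, 105. ]))]
knob top [(array([ 568.6, -122.6,   72. ]), array([-72.9,  61.3,  72. ])), (array([ 570.1, -121. ,   72. ]), array([-71.3,  62.8,  72. ]))]
30 hist [ 0  0  0  2 27 86 46  0  0  0  0  0  0  0  0  0  0  0 17 32 74 44  0  0]
40 hist [  0   0   0   5  43 118  28   0   0   0   0   0   0   0   0   0   0   2
  35  68 131  42   0   0]
```

Emit:
servo_tool([
  [0.033, -0.2, 0.03, 0, 0, -0.085, 1],
  [0.033, -0.2, 0.03, 0, 0, -0.085, 1],
  [0.033, -0.2, 0.03, 0, 0, -0.085, 1],
  [0.033, -0.2, 0.03, 0, 0, -0.085, 1],
  [0.033, -0.2, 0.03, 0, 0, -0.085, 1],
  [0.033, -0.2, 0.03, 0, 0, -0.085, 1],
  [0.033, -0.2, 0.03, 0, 0, -0.085, 1],
  [0.033, -0.2, 0.03, 0, 0, -0.085, 1],
  [0.033, -0.2, 0.03, 0, 0, -0.085, 1],
  [0.033, -0.2, 0.03, 0, 0, -0.085, 1],
  [0.1, -0.12, 0, 0, 0, 0, 1],
  [0.1, -0.12, 0, 0, 0, 0, 1],
  [0.1, -0.12, 0, 0, 0, 0, 1],
  [0, 0, 0, 0, 0, 0, 1],
])

```text
clock: 1.85
position: [470.0, -151.2, 319.6]
ee_rot: [-0.468, 0.884, 0.001, -0.001]
contact_force: [-1.2, 0.8, -0.1]
gripper_width: 85.2
grasp_force: 0.0
```

```bash
cat >> h.py <<'E'
from scipy.spatial.transform import Rotation as Rn
def wrist():
    s=arm.read_state(); d=grab('wrist')
    T=np.eye(4); T[:3,:3]=Rn.from_quat(s['ee_rot']).as_matrix(); T[:3,3]=s['position']
    d['world_to_cam']=np.linalg.inv(T@d['mount']); pickle.dump(d,open('wrist.pkl','wb')); return d
E
python3 - <<'E'
from h import *
s=arm.read_state(); print(s['clock'],s['position'],Rn.from_quat(s['ee_rot']).as_matrix().round(3).tolist(),s['joints'].round(2))
d=wrist(); print(d['mount'].round(2), d['K']); cv2.imwrite('pics/w1.png',d['image'][...,::-1])
E
```

```text
1.85 [ 470.04997783 -151.15443274  319.55686379] [[-0.563, -0.827, -0.003], [-0.827, 0.563, 0.0], [0.002, 0.003, -1.0]] [ 0.02  0.11 -0.15 -0.   -1.32 -0.62]
[[-0.0000e+00 -9.6000e-01 -2.9000e-01  7.3650e+01]
 [ 1.0000e+00 -0.0000e+00 -0.0000e+00  2.0000e-02]
 [ 0.0000e+00 -2.9000e-01  9.6000e-01 -1.4287e+02]
 [ 0.0000e+00  0.0000e+00  0.0000e+00  1.0000e+00]] [[338.61872051   0.         323.60461669]
 [  0.         338.61872051 246.00858649]
 [  0.           0.           1.        ]]
```

View pics/w1.png

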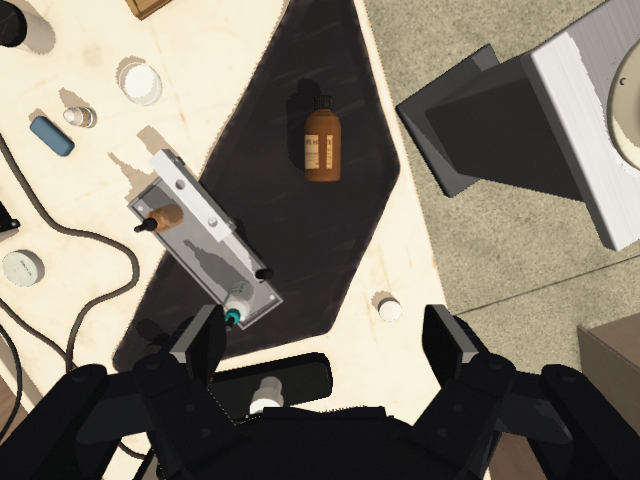

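The wrist view shows the bottle at (322,98–181) with its cap up-image. The rack holes are at (180,184) and (213,222), the knob tip is near (264,274), the white bottle near (236,300) and the thin one near (165,215).

```bash
python3 - <<'E'
from h import *
d=load('wrist'); h=ray(d,[(180,184),(213,222)],42); print('holes',h.round(1).tolist(),np.linalg.norm(h[0]-h[1])); v=h[1]-h[0]; print('yaw',np.degrees(np.arctan2(-v[0],v[1])))
print('corners',ray(d,[(241,330),(283,298),(130,203)],14).round(1).tolist())
hsv=cv2.cvtColor(d['image'],cv2.COLOR_RGB2HSV); m=((hsv[...,0]<20)&(hsv[...,1]>100)&(hsv[...,2]>50)).astype(np.uint8); m[:, :290]=0; m[:,355:]=0; m[:90]=0; m[195:]=0
m=cv2.morphologyEx(m,cv2.MORPH_CLOSE,np.ones((5,5))); k,l,st,ce=cv2.connectedComponentsWithStats(m); i=1+st[1:,4].argmax(); P=np.argwhere(l==i)
for r in(125,140,150,160,170,176): 
    c=P[P[:,0]==r][:,1]; print(r,c.min(),c.max())
print(st[i],'base',ray(d,[(322.5,181)],[25.5][0])[0].round(1),'cap',ray(d,[(323,97)],25.5)[0].round(1))
c1=ray(d,[(304,160),(341.5,160)],25.5); c2=ray(d,[(304.5,130),(341,130)],25.5); print(c1.round(1).tolist(),c2.round(1).tolist())
W=cloud(d); q=W[100:182,322]; print(np.c_[q[::10]].round(1).tolist())
rr=(W[...,:2]-RO)@RR
for nm,lo,hi in(('thin',-110,-40),('white',50,115)):
  k=(abs(rr[...,0])<32)&(rr[...,1]>lo)&(rr[...,1]<hi)
  for z in (100,60,35):
    kk=k&(abs(W[...,2]-z)<8); print(nm,z,kk.sum(),rr[kk].mean(0).round(1) if kk.sum() else '', np.ptp(rr[kk],axis=0).round(1) if kk.sum() else '')
E
```

```text
holes [[601.5, -273.3, 42.0], [598.2, -212.5, 42.0]] 60.85000287868925
yaw 3.1052792064310575
corners [[681.4, -60.5, 14.0], [597.7, -67.5, 14.0], [686.4, -297.2, 14.0]]
125 305 340
140 305 340
150 305 340
160 305 340
170 305 340
176 305 339
[ 305  109   36   73 2446] base [ 454.9 -174.8   25.5] cap [ 397.9 -257.    25.5]
[[459.3, -209.4, 25.5], [420.4, -182.9, 25.5]] [[438.1, -238.5, 25.5], [401.0, -213.3, 25.5]]
[[401.5, -253.9, 36.1], [407.8, -244.7, 36.0], [414.4, -235.0, 45.2], [420.8, -225.6, 48.4], [427.1, -216.4, 47.2], [433.5, -207.0, 47.5], [440.1, -197.5, 47.2], [446.6, -187.8, 48.2], [453.3, -178.1, 49.4]]
thin 100 67 [ -1.8 -75. ] [6.4 7.2]
thin 60 371 [ -7.  -72.6] [27.  30.5]
thin 35 123 [-12.2 -71.2] [17.  28.5]
white 100 61 [-3.2 74.4] [6.6 8.7]
white 60 281 [-9.6 69. ] [28.5 33.9]
white 35 137 [-12.1  65.5] [23.4 33.4]
```

Emit:
servo_tool([
  [-0.044, -0.065, -0.124, 0.054, -0.037, 0, 1],
  [-0.044, -0.065, -0.124, 0.054, -0.037, 0, 1],
  [-0.044, -0.065, -0.124, 0.054, -0.037, 0, 1],
  [-0.044, -0.065, -0.124, 0.054, -0.037, 0, 1],
  [-0.044, -0.065, -0.124, 0.054, -0.037, 0, 1],
  [-0.044, -0.065, -0.124, 0.054, -0.037, 0, 1],
  [0, 0, 0, 0, 0, 0, 1],
  [0, 0, 0, 0, 0, 0, 1],
])

```text
clock: 2.9
position: [390.1, -265.8, 98.5]
ee_rot: [-0.434, 0.816, 0.177, 0.339]
contact_force: [0.2, 0.0, 0.5]
gripper_width: 85.3
grasp_force: 0.0
```

```bash
cat > st.py <<'E'
from h import *
s=arm.read_state(); R=Rn.from_quat(s['ee_rot']).as_matrix(); print(s['clock'],s['position'].round(1),'\n',R.round(3),s['joints'].round(2),s['contact_force'].round(1))
E
python3 st.py
```

```text
2.9 [ 390.1 -265.8   98.5] 
 [[-0.394 -0.828  0.399]
 [-0.588  0.561  0.583]
 [-0.707 -0.005 -0.707]] [-0.81  0.46 -0.22 -0.82 -1.23  0.64] [0.2 0.  0.5]
```

Emit:
servo_tool([
  [0.0325, 0.045, -0.0575, 0, 0, 0, 1],
  [0.0325, 0.045, -0.0575, 0, 0, 0, 1],
  [0.0325, 0.045, -0.0575, 0, 0, 0, 1],
  [0.0325, 0.045, -0.0575, 0, 0, 0, 1],
  [0.0325, 0.045, -0.0575, 0, 0, 0, 1],
  [0, 0, 0, 0, 0, 0, 1],
  [0, 0, 0, 0, 0, 0, 0],
  [0, 0, 0, 0, 0, 0, 0],
  [0, 0, 0, 0, 0, 0, 0],
  [0, 0, 0, 0, 0, 0, 0],
  [0, 0, 0, 0, 0, 0, 0],
  [0, 0, 0, 0, 0, 0, 0],
])

```text
clock: 4.4
position: [438.6, -199.5, 12.4]
ee_rot: [-0.434, 0.816, 0.177, 0.339]
contact_force: [-2.1, -3.3, 6.0]
gripper_width: 42.7
grasp_force: 61.1
```

Emit:
servo_tool([
  [0, 0, 0.1, 0, 0, 0, 0],
  [0, 0, 0.12, -0.054, 0.037, 0, 0],
  [0, 0, 0.12, -0.054, 0.037, 0, 0],
  [0, 0, 0.12, -0.054, 0.037, 0, 0],
  [0, 0, 0.12, -0.054, 0.037, 0, 0],
  [0, 0, 0.12, -0.054, 0.037, 0, 0],
  [0, 0, 0.12, -0.054, 0.037, 0, 0],
  [0.03, 0.006, 0, 0, 0, 0.09, 0],
  [0.03, 0.006, 0, 0, 0, 0.09, 0],
  [0.03, 0.006, 0, 0, 0, 0.09, 0],
  [0.03, 0.006, 0, 0, 0, 0.09, 0],
  [0.03, 0.006, 0, 0, 0, 0.09, 0],
  [0.03, 0.006, 0, 0, 0, 0.09, 0],
  [0.03, 0.006, 0, 0, 0, 0.09, 0],
  [0.03, 0.006, 0, 0, 0, 0.09, 0],
  [0.03, 0.006, 0, 0, 0, 0.09, 0],
  [0.03, 0.006, 0, 0, 0, 0.09, 0],
  [0.03, 0.006, 0, 0, 0, 0.09, 0],
  [0.03, 0.006, 0, 0, 0, 0.09, 0],
  [0, 0, 0, 0, 0, 0, 0],
])

```text
clock: 6.9
position: [546.6, -176.8, 256.8]
ee_rot: [1.0, -0.003, -0.001, -0.0]
contact_force: [-0.2, 0.6, -1.5]
gripper_width: 43.0
grasp_force: 61.3
```

```bash
cat >> st.py <<'E'
p=np.radians(14); t=np.array([np.cos(p)*.7071,np.sin(p)*.7071,-.7071]); x=np.array([np.cos(p)*.7071,np.sin(p)*.7071,.7071])
Rt=np.c_[x,np.cross(t,x),t]; v=Rn.from_matrix(Rt@R.T).as_rotvec(); print('rotvec to place (shares)',(v/2).round(4),np.degrees(np.linalg.norm(v)))
E
python3 st.py
```

```text
6.9 [ 546.6 -176.8  256.8] 
 [[ 1.    -0.007 -0.002]
 [-0.007 -1.     0.001]
 [-0.002 -0.001 -1.   ]] [-0.03  0.28 -0.08 -0.   -1.21  1.6 ] [-0.2  0.6 -1.5]
rotvec to place (shares) [ 0.0463 -0.3918  0.1189] 47.213256951211186
```

Emit:
servo_tool([
  [0.062, 0.001, -0.051, 0.0093, -0.0784, 0.0238, 0],
  [0.062, 0.001, -0.051, 0.0093, -0.0784, 0.0238, 0],
  [0.062, 0.001, -0.051, 0.0093, -0.0784, 0.0238, 0],
  [0.062, 0.001, -0.051, 0.0093, -0.0784, 0.0238, 0],
  [0.062, 0.001, -0.051, 0.0093, -0.0784, 0.0238, 0],
  [0.062, 0.001, -0.051, 0, 0, 0, 0],
  [0, 0, 0, 0, 0, 0, 0],
  [0, 0, 0, 0, 0, 0, 0],
])

```text
clock: 7.9
position: [647.1, -174.2, 170.4]
ee_rot: [0.931, 0.105, 0.345, -0.048]
contact_force: [-0.6, 1.4, -1.4]
gripper_width: 43.1
grasp_force: 61.3
```

```bash
python3 st.py; python3 - <<'E'
from h import *
a=grab('side')['image'][100:340,180:420]; b=grab('scene')['image'][120:320,180:380]
o=np.hstack([cv2.resize(a,(400,400),interpolation=cv2.INTER_CUBIC),cv2.resize(b,(400,400),interpolation=cv2.INTER_CUBIC)]); cv2.imwrite('pics/hover.png',o[...,::-1])
E
```

```text
7.9 [ 647.1 -174.2  170.4] 
 [[ 0.739  0.229  0.633]
 [ 0.162 -0.973  0.163]
 [ 0.654 -0.017 -0.757]] [-0.21  0.33 -0.2  -0.68 -0.48  2.52] [-0.6  1.4 -1.4]
rotvec to place (shares) [ 0.0001 -0.0375  0.0063] 4.361485084981652
```

View pics/hover.png

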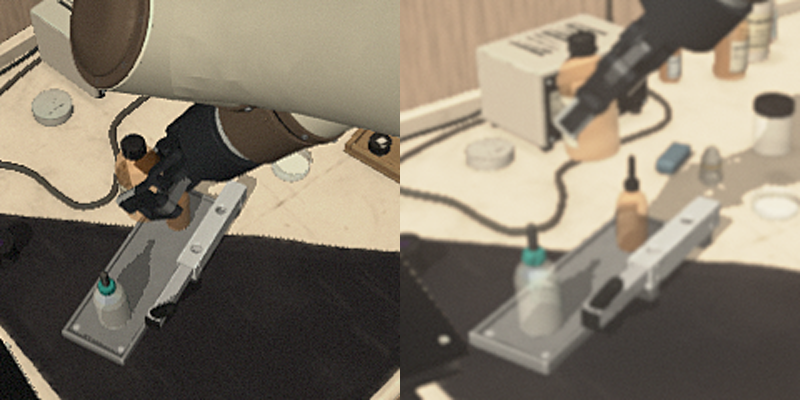

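The bottle hangs upright above the gap, with both neighbours standing. I'll finish the rotation and refine the gap position.

Emit:
servo_tool([
  [0.036, -0.002, -0.01, 0, -0.0375, 0.0063, 0],
  [0, 0, 0, 0, 0, 0, 0],
  [0, 0, 0, 0, 0, 0, 0],
])

```text
clock: 8.38
position: [658.2, -175.1, 168.0]
ee_rot: [0.917, 0.113, 0.38, -0.046]
contact_force: [0.5, 0.0, -1.9]
gripper_width: 43.2
grasp_force: 61.3
```

```bash
python3 st.py; python3 - <<'E'
from h import *
d=load('wrist'); print('wrist tips',[rk(ray(d,[uv],z)[0]).round(1) for uv,z in(((229,323),112),((141,227),105))])
from scipy.optimize import least_squares
C={}
for n in('side','wrist'):
    W=cloud(load(n)) if n!='side' else cloud(grab('side')); rr=(W[...,:2]-RO)@RR
    for nm,lo,hi,r in(('thin',-110,-40,15),('white',50,115,18)):
        k=(abs(rr[...,0])<32)&(rr[...,1]>lo)&(rr[...,1]<hi)&(W[...,2]>22)&(W[...,2]<58)
        P=rr[k]; f=least_squares(lambda c:np.hypot(*(P-c).T)-r,P.mean(0)+[8,0],loss='soft_l1'); print(n,nm,len(P),f.x.round(1),abs(f.fun).mean().round(1))
# held bottle
W=cloud(load('side')); im=load('side')['image']; hsv=cv2.cvtColor(im,cv2.COLOR_RGB2HSV)
g=(W[...,2]>110)&(W[...,2]<260)&(np.hypot(W[...,0]-650,W[...,1]+178)<50)&(hsv[...,0]<20)&(hsv[...,1]>110)
P=W[g]; print(len(P)); 
for z in range(120,260,15):
    q=P[abs(P[:,2]-z)<7.5]
    if len(q)>5: print(z,len(q),q.min(0).round(0),q.max(0).round(0))
E
```

```text
8.375 [ 658.2 -175.1  168. ] 
 [[ 0.686  0.242  0.686]
 [ 0.173 -0.97   0.17 ]
 [ 0.707  0.002 -0.707]] [-0.25  0.34 -0.18 -0.84 -0.47  2.72] [ 0.5  0.  -1.9]
rotvec to place (shares) [ 0.0008  0.0002 -0.0003] 0.10061755884138228
wrist tips [array([ -8.6,  71. , 112. ]), array([ -7.8, -74. , 105. ])]
side thin 112 [ -0.4 -73.3] 0.8
side white 192 [ 0.7 73.6] 0.5
wrist thin 349 [ -0.4 -74.1] 0.4
wrist white 331 [ 1.  71.9] 0.5
281
195 18 [ 639. -158.  196.] [ 658. -154.  202.]
210 157 [ 627. -193.  204.] [ 663. -154.  217.]
225 105 [ 631. -192.  218.] [ 661. -159.  227.]
```

```bash
python3 - <<'E'
from h import *
from scipy.optimize import least_squares
print('gap',wd([.2,-.5]))
for n in('side','scene'):
    d=load('side') if n=='side' else grab('scene'); W=cloud(d); hsv=cv2.cvtColor(d['image'],cv2.COLOR_RGB2HSV)
    g=(W[...,2]>140)&(W[...,2]<206)&(np.hypot(W[...,0]-650,W[...,1]+178)<50)&(hsv[...,0]<20)&(hsv[...,1]>90)
    P=W[g]; print(n,len(P),np.percentile(P[:,2],[1,99]).round())
    for lo,hi in((140,206),(140,172),(172,206)):
        Q=P[(P[:,2]>lo)&(P[:,2]<hi)]
        if len(Q)<15: continue
        f=least_squares(lambda c:np.hypot(*(Q[:,:2]-c).T)-22.5,Q[:,:2].mean(0)+[0,-8],loss='soft_l1'); print(lo,len(Q),f.x.round(1),abs(f.fun).mean().round(1))
E
```

```text
gap [ 645.63254061 -179.48572098]
side 110 [144. 206.]
140 110 [ 646.3 -177.5] 1.3
140 39 [ 646.3 -177.6] 0.9
172 71 [ 646.2 -177.4] 1.4
scene 310 [144. 206.]
140 310 [ 646.1 -177.7] 0.8
140 240 [ 646.1 -177.8] 0.9
172 70 [ 645.8 -177.6] 0.6
```

Emit:
servo_tool([
  [-0.0017, -0.0063, -0.06, 0, 0, 0, 0],
  [0, 0, -0.07, 0, 0, 0, 0],
  [0, 0, -0.07, 0, 0, 0, 0],
  [0, 0, -0.07, 0, 0, 0, 0],
  [0, 0, -0.07, 0, 0, 0, 0],
  [0, 0, -0.05, 0, 0, 0, 0],
  [0, 0, -0.02, 0, 0, 0, 0],
  [0, 0, -0.01, 0, 0, 0, 0],
  [0, 0, -0.006, 0, 0, 0, 0],
  [0, 0, 0, 0, 0, 0, 0],
  [0, 0, 0, 0, 0, 0, 0],
])

```text
clock: 9.85
position: [664.4, -176.0, 50.3]
ee_rot: [0.921, 0.11, 0.37, -0.046]
contact_force: [0.4, 0.4, -1.3]
gripper_width: 43.3
grasp_force: 61.3
```

```bash
python3 st.py
```

```text
9.85 [ 664.4 -176.    50.3] 
 [[ 0.702  0.238  0.672]
 [ 0.169 -0.971  0.167]
 [ 0.692 -0.003 -0.722]] [-0.32  0.53 -0.18 -1.14 -0.42  3.1 ] [ 0.4  0.4 -1.3]
rotvec to place (shares) [ 0.001  -0.0106  0.0022] 1.2475537818893556
```

Joint 6 reached its limit on the way down. The bottle is round, so I'll yaw the tool back 8° around it and then continue.

Emit:
servo_tool([
  [-0.011, -0.0045, 0.01, 0, -0.005, -0.034, 0],
  [-0.011, -0.0045, 0, 0, -0.005, -0.034, 0],
  [0, 0, 0, 0, 0, 0, 0],
  [0, 0, 0, 0, 0, 0, 0],
])

```text
clock: 10.35
position: [658.0, -178.9, 53.2]
ee_rot: [0.923, 0.049, 0.381, -0.02]
contact_force: [0.1, -0.5, -1.8]
gripper_width: 43.4
grasp_force: 61.3
```

```bash
sed -i 's/radians(14)/radians(6)/' st.py; python3 st.py
```

```text
10.35 [ 658.  -178.9   53.2] 
 [[ 0.704  0.105  0.702]
 [ 0.075 -0.994  0.074]
 [ 0.706  0.    -0.708]] [-0.31  0.5  -0.22 -1.22 -0.31  3.08] [ 0.1 -0.5 -1.8]
rotvec to place (shares) [ 0.0003 -0.0007 -0.0001] 0.0927004323231337
```

Emit:
servo_tool([
  [0, -0.002, 0, 0, 0, -0.026, 0],
  [-0.001, -0.002, 0, 0, 0, -0.026, 0],
  [0, 0, -0.015, 0, 0, 0, 0],
  [0, 0, -0.012, 0, 0, 0, 0],
  [0, 0, 0, 0, 0, 0, 0],
  [0, 0, 0, 0, 0, 0, 0],
])

```text
clock: 11.1
position: [657.5, -180.2, 44.8]
ee_rot: [0.924, -0.0, 0.382, 0.0]
contact_force: [-0.4, -0.6, -0.9]
gripper_width: 43.2
grasp_force: 61.3
```

```bash
sed -i 's/radians(6)/radians(0)/' st.py; python3 st.py
```

```text
11.1 [ 657.5 -180.2   44.8] 
 [[ 0.708 -0.     0.706]
 [-0.    -1.    -0.   ]
 [ 0.706  0.    -0.708]] [-0.29  0.51 -0.24 -1.28 -0.21  3.05] [-0.4 -0.6 -0.9]
rotvec to place (shares) [ 0.     -0.0009  0.0001] 0.10396519660668176
```

Emit:
servo_tool([
  [0.001, 0, 0, 0, 0, -0.0145, 0],
  [0, -0.001, -0.01, 0, 0, 0, 0],
  [0, 0, -0.007, 0, 0, 0, 0],
  [0, 0, 0, 0, 0, 0, 0],
  [0, 0, 0, 0, 0, 0, 0],
])

```text
clock: 11.72
position: [657.6, -180.3, 39.6]
ee_rot: [0.924, -0.014, 0.382, 0.006]
contact_force: [-0.3, 0.8, -0.7]
gripper_width: 43.2
grasp_force: 61.3
```

```bash
sed -i 's/radians(0)/radians(-1.7)/' st.py; python3 st.py
```

```text
11.725 [ 657.6 -180.3   39.6] 
 [[ 0.708 -0.029  0.705]
 [-0.021 -1.    -0.021]
 [ 0.706 -0.    -0.709]] [-0.29  0.51 -0.24 -1.31 -0.19  3.07] [-0.3  0.8 -0.7]
rotvec to place (shares) [-0.0001 -0.001  -0.0002] 0.1183659222976886
```

Emit:
servo_tool([
  [0, 0, -0.005, 0, 0, -0.003, 0],
  [0, 0, 0, 0, 0, 0, 0],
  [0, 0, 0, 0, 0, 0, 0],
])

```text
clock: 12.1
position: [657.7, -180.1, 38.2]
ee_rot: [0.924, -0.016, 0.382, 0.007]
contact_force: [0.9, -0.0, -1.1]
gripper_width: 43.1
grasp_force: 61.3
```

Emit:
servo_tool([
  [0, 0, -0.004, 0, 0, -0.003, 0],
  [0, 0, 0, 0, 0, 0, 0],
  [0, 0, 0, 0, 0, 0, 0],
])

```text
clock: 12.48
position: [657.6, -180.2, 36.9]
ee_rot: [0.924, -0.019, 0.382, 0.008]
contact_force: [0.0, -0.2, -0.9]
gripper_width: 43.1
grasp_force: 61.3
```

```bash
python3 st.py; python3 - <<'E'
from h import *
a=grab('side')['image'][180:330,200:400]; b=grab('scene')['image'][190:320,200:373]
o=np.hstack([cv2.resize(a,(400,300),interpolation=cv2.INTER_CUBIC),cv2.resize(b,(400,300),interpolation=cv2.INTER_CUBIC)]); cv2.imwrite('pics/low.png',o[...,::-1])
E
```

```text
12.475 [ 657.6 -180.2   36.9] 
 [[ 0.708 -0.041  0.705]
 [-0.029 -0.999 -0.029]
 [ 0.706 -0.    -0.708]] [-0.29  0.52 -0.24 -1.34 -0.18  3.08] [ 0.  -0.2 -0.9]
rotvec to place (shares) [-0.0001 -0.001   0.0057] 0.6582621417088298
```

View pics/low.png

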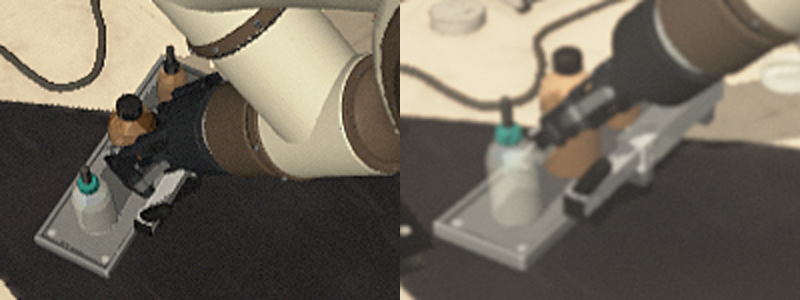

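The bottle is in the gap, with the gripper clear of the knob and both neighbours. I'll check the cap-top height.

```bash
python3 - <<'E'
from h import *
for n in('side','scene'):
    W=cloud(load(n)); g=(np.hypot(W[...,0]-645.6,W[...,1]+179.5)<10)&(W[...,2]>95)&(W[...,2]<125); print(n,g.sum(),np.percentile(W[g][:,2],[50,80,95]).round(1))
    rr=(W[...,:2]-RO)@RR
    f=(abs(rr[...,0])<32)&(rr[...,1]>25)&(rr[...,1]<48)&(W[...,2]<16); print('floor',f.sum(),np.median(W[f][:,2]) if f.sum() else '')
    t=(rr[...,0]<-42)&(rr[...,0]>-58)&(rr[...,1]>-130)&(rr[...,1]<0)&(W[...,2]>36)&(W[...,2]<48); print('tube',t.sum(),np.median(W[t][:,2]) if t.sum() else '')
E
```

```text
side 76 [107.7 108.9 109.5]
floor 203 6.996734291802915
tube 3 41.364274219699325
scene 68 [110.3 110.9 111.4]
floor 96 9.76355239444346
tube 199 43.639050968551224
```

Emit:
servo_tool([
  [0, 0, -0.004, 0, 0, -0.002, 0],
  [0, 0, 0, 0, 0, 0, 0],
  [0, 0, 0, 0, 0, 0, 0],
])

```text
clock: 12.95
position: [657.8, -180.2, 36.0]
ee_rot: [0.924, -0.021, 0.382, 0.009]
contact_force: [0.1, 0.4, 0.3]
gripper_width: 43.2
grasp_force: 61.4
```

Emit:
servo_tool([
  [0, 0, -0.004, 0, 0, -0.002, 0],
  [0, 0, 0, 0, 0, 0, 0],
  [0, 0, 0, 0, 0, 0, 0],
])

```text
clock: 13.32
position: [658.0, -180.2, 35.9]
ee_rot: [0.924, -0.023, 0.382, 0.009]
contact_force: [-4.0, 0.6, 6.2]
gripper_width: 43.1
grasp_force: 62.1
```

Emit:
servo_tool([
  [0, 0, 0, 0, 0, 0, 0.64],
  [0, 0, 0, 0, 0, 0, 0.64],
  [0, 0, 0, 0, 0, 0, 0.64],
  [-0.03, 0.001, 0.03, 0, 0, 0, 0.64],
  [-0.05, 0.002, 0.05, 0, 0, 0, 0.64],
  [-0.07, 0.003, 0.07, 0, 0, 0, 0.64],
  [-0.07, 0.003, 0.07, 0, 0, 0, 0.64],
  [-0.07, 0.003, 0.07, 0, 0, 0, 0.64],
  [-0.07, 0.003, 0.07, 0, 0, 0, 0.64],
  [0, 0, 0, 0, 0, 0, 0.64],
  [0, 0, 0, 0, 0, 0, 0.64],
])

```text
clock: 14.7
position: [548.1, -180.0, 139.2]
ee_rot: [0.923, -0.021, 0.385, 0.004]
contact_force: [0.3, 0.2, -1.0]
gripper_width: 55.1
grasp_force: 0.0
```

```bash
python3 st.py; python3 - <<'E'
from h import *
d=wrist(); a=cv2.resize(d['image'],(400,300)); b=grab('side')['image'][180:330,200:400]; grab('scene')
o=np.hstack([a,cv2.resize(b,(400,300),interpolation=cv2.INTER_CUBIC)]); cv2.imwrite('pics/rel.png',o[...,::-1])
E
```

```text
14.7 [ 548.1 -180.   139.2] 
 [[ 0.703 -0.041  0.711]
 [-0.035 -0.999 -0.023]
 [ 0.711 -0.009 -0.703]] [-0.21  0.21 -0.48 -0.9  -0.16  2.58] [ 0.3  0.2 -1. ]
rotvec to place (shares) [-0.0043  0.0028  0.0056] 0.8727801674954556
```

View pics/rel.png

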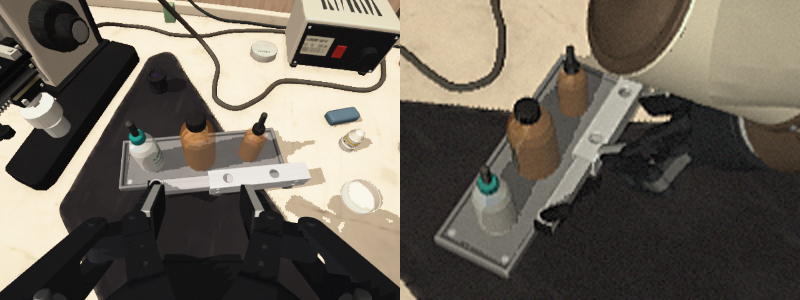

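The brown bottle stands upright midway between the others, and the knob is free at roughly (547,215) in the right half. Next I'll measure the knob and the placement.

```bash
sed -i '/^p=np.rad/,$d' st.py; cat >> st.py <<'E'
p=0.064; a=np.radians(22); h=np.array([np.cos(p),np.sin(p),0]); z=np.array([0,0,1]); t=np.sin(a)*h-np.cos(a)*z; x=np.cos(a)*h+np.sin(a)*z
v=Rn.from_matrix(np.c_[x,np.cross(t,x),t]@R.T).as_rotvec(); print('rot shares',(v/2).round(4),np.degrees(np.linalg.norm(v)))
E
python3 st.py; python3 - <<'E'
from h import *
from scipy.optimize import least_squares
for n in('side','scene'):
    d=load(n); W=cloud(d); rr=(W[...,:2]-RO)@RR; v=cv2.cvtColor(d['image'],cv2.COLOR_RGB2HSV)[...,2]
    for nm,lo,hi,r in(('thin',-110,-40,15),('white',50,115,18),('brown',-32,32,22.5)):
        k=(abs(rr[...,0])<32)&(rr[...,1]>lo)&(rr[...,1]<hi)&(W[...,2]>22)&(W[...,2]<58); P=rr[k]
        if len(P)>20: f=least_squares(lambda c:np.hypot(*(P-c).T)-r,P.mean(0)+[8,0],loss='soft_l1'); print(n,nm,len(P),f.x.round(1),abs(f.fun).mean().round(1))
    k=(v<60)&(rr[...,0]>-90)&(rr[...,0]<-45)&(rr[...,1]>35)&(rr[...,1]<90)&(W[...,2]>48)&(W[...,2]<95)
    P=np.c_[rr[k],W[k][:,2]]; print(n,'knob',len(P),np.percentile(P,[3,50,97],axis=0).round(1).tolist())
E
```

```text
14.85 [ 548.1 -180.2  138.5] 
 [[ 0.703 -0.041  0.71 ]
 [-0.035 -0.999 -0.023]
 [ 0.71  -0.009 -0.704]] [-0.21  0.21 -0.48 -0.9  -0.16  2.58] [ 0.  -0.1  0.4]
rot shares [-0.0067  0.2027  0.0527] 24.014619071568003
side thin 183 [ -0.5 -74. ] 0.9
side white 188 [ 0.7 73.4] 0.5
side brown 231 [-0.1  1.5] 0.6
side knob 94 [[-74.0, 57.8, 48.5], [-64.4, 64.8, 64.8], [-50.0, 68.5, 72.3]]
scene thin 279 [ -0.8 -74.8] 1.0
scene white 392 [ 0.7 72.2] 0.7
scene brown 432 [-0.1  0.3] 0.8
scene knob 13 [[-70.8, 63.6, 49.7], [-64.6, 65.0, 55.7], [-58.3, 67.4, 64.8]]
```

Emit:
servo_tool([
  [-0.005, 0.063, 0.007, -0.0022, 0.0676, 0.0176, 0.5],
  [-0.005, 0.063, 0.007, -0.0022, 0.0676, 0.0176, 0.5],
  [-0.005, 0.063, 0.007, -0.0022, 0.0676, 0.0176, 0.5],
  [0, 0, 0, 0, 0, 0, 0.5],
  [0, 0, 0, 0, 0, 0, 0.5],
])

```text
clock: 15.48
position: [536.2, -151.7, 138.1]
ee_rot: [0.966, 0.013, 0.256, -0.015]
contact_force: [0.2, -0.4, -0.1]
gripper_width: 43.1
grasp_force: 0.0
```

```bash
python3 st.py
```

```text
15.475 [ 536.2 -151.7  138.1] 
 [[ 0.868  0.034  0.495]
 [ 0.018 -0.999  0.036]
 [ 0.496 -0.022 -0.868]] [-0.01  0.2  -0.59 -0.16 -0.27  1.75] [ 0.2 -0.4 -0.1]
rot shares [-0.0142  0.0669  0.0159] 8.050573223493952
```

Emit:
servo_tool([
  [0.012, 0.047, 0.008, -0.0071, 0.0335, 0.008, 0.5],
  [0.012, 0.047, 0.008, -0.0071, 0.0335, 0.008, 0.5],
  [0, 0, 0, 0, 0, 0, 0.5],
  [0, 0, 0, 0, 0, 0, 0.5],
])

```text
clock: 15.98
position: [542.9, -124.2, 143.1]
ee_rot: [0.981, 0.031, 0.191, -0.006]
contact_force: [-0.5, -0.3, -0.1]
gripper_width: 42.7
grasp_force: 0.0
```

```bash
python3 st.py
```

```text
15.975 [ 542.9 -124.2  143.1] 
 [[ 0.925  0.064  0.374]
 [ 0.059 -0.998  0.024]
 [ 0.374 -0.    -0.927]] [ 0.07  0.21 -0.56  0.   -0.42  1.57] [-0.5 -0.3 -0.1]
rot shares [-0.     -0.0001  0.0002] 0.021093060103631912
```

Emit:
servo_tool([
  [0.0253, 0.002, -0.0643, 0, 0, 0, 0.5],
  [0.0253, 0.002, -0.0643, 0, 0, 0, 0.5],
  [0.0253, 0.002, -0.0643, 0, 0, 0, 0.5],
  [0.0253, 0.002, -0.0643, 0, 0, 0, 0.5],
  [0.0253, 0.002, -0.0643, 0, 0, 0, 0.5],
  [0, 0, 0, 0, 0, 0, 0.5],
  [0, 0, 0, 0, 0, 0, 0],
  [0, 0, 0, 0, 0, 0, 0],
  [0, 0, 0, 0, 0, 0, 0],
  [0, 0, 0, 0, 0, 0, 0],
  [0, 0, 0, 0, 0, 0, 0],
])

```text
clock: 17.35
position: [581.6, -120.9, 48.6]
ee_rot: [0.981, 0.032, 0.191, -0.006]
contact_force: [-4.6, -2.9, 7.1]
gripper_width: 11.6
grasp_force: 58.7
```

Emit:
servo_tool([
  [-0.0012, 0.0183, 0, 0, 0, 0, 0],
  [-0.0012, 0.0183, 0, 0, 0, 0, 0],
  [-0.0012, 0.0183, 0, 0, 0, 0, 0],
  [-0.0012, 0.0183, 0, 0, 0, 0, 0],
  [0, 0, 0, 0, 0, 0, 0],
])

```text
clock: 17.98
position: [580.4, -98.4, 48.6]
ee_rot: [0.981, 0.033, 0.189, -0.008]
contact_force: [-5.9, 9.7, 5.1]
gripper_width: 11.5
grasp_force: 59.4
```

Emit:
servo_tool([
  [-0.0003, 0.004, 0, 0, 0, 0, 0],
  [-0.0003, 0.004, 0, 0, 0, 0, 0],
  [-0.0003, 0.004, 0, 0, 0, 0, 0],
  [0, 0, 0, 0, 0, 0, 0],
])

```text
clock: 18.48
position: [580.1, -96.2, 48.7]
ee_rot: [0.982, 0.033, 0.188, -0.008]
contact_force: [-3.2, 1.5, -0.4]
gripper_width: 11.9
grasp_force: 58.8
```

Emit:
servo_tool([
  [-0.0003, 0.004, 0, 0, 0, 0, 0],
  [-0.0003, 0.004, 0, 0, 0, 0, 0],
  [0, 0, 0, 0, 0, 0, 0],
])

```text
clock: 18.85
position: [580.0, -94.3, 48.7]
ee_rot: [0.982, 0.033, 0.188, -0.008]
contact_force: [-1.1, -1.1, -6.1]
gripper_width: 11.8
grasp_force: 58.4
```

```bash
python3 - <<'E'
from h import *
a=grab('side')['image'][190:310,215:375]; d=wrist()['image']; b=grab('scene')['image'][200:320,200:360]
o=np.hstack([cv2.resize(a,(400,300),interpolation=cv2.INTER_CUBIC),cv2.resize(b,(400,300),interpolation=cv2.INTER_CUBIC)]); o=np.vstack([o,np.hstack([cv2.resize(d,(400,300)),np.zeros((300,400,3),np.uint8)])])
cv2.imwrite('pics/pull.png',o[...,::-1])
E
```

```text
(no output)
```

View pics/pull.png

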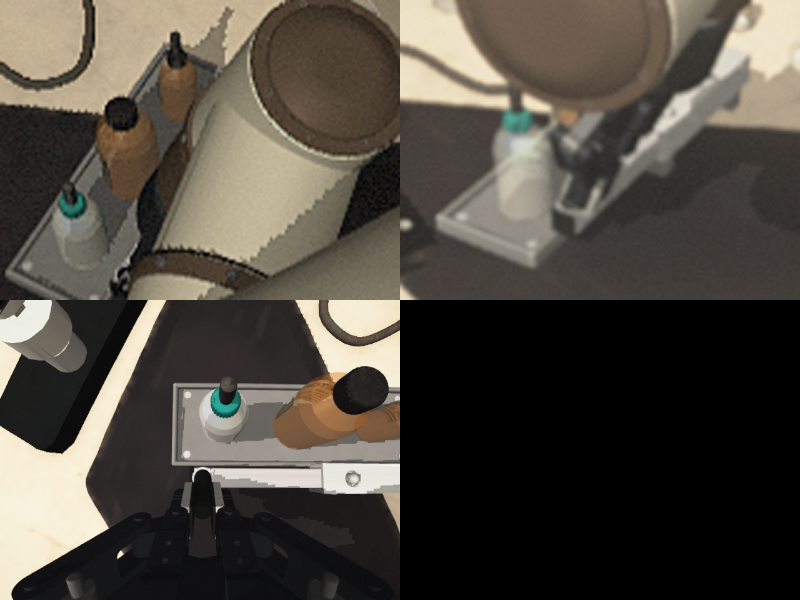

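The wrist view shows the next hole at about (352,479) with the button coming into it. I'll keep pulling in small steps and watch for the lock.

Emit:
servo_tool([
  [-0.0003, 0.004, 0, 0, 0, 0, 0],
  [-0.0003, 0.004, 0, 0, 0, 0, 0],
  [0, 0, 0, 0, 0, 0, 0],
])

```text
clock: 19.38
position: [579.9, -92.7, 48.8]
ee_rot: [0.982, 0.032, 0.187, -0.008]
contact_force: [0.8, -6.8, -12.1]
gripper_width: 11.7
grasp_force: 58.5
```

Emit:
servo_tool([
  [-0.0003, 0.004, 0, 0, 0, 0, 0],
  [0, 0, 0, 0, 0, 0, 0],
])

```text
clock: 19.62
position: [579.9, -92.4, 48.8]
ee_rot: [0.982, 0.032, 0.187, -0.008]
contact_force: [3.7, -11.1, -14.8]
gripper_width: 11.6
grasp_force: 58.5
```

```bash
python3 - <<'E'
from h import *
d=wrist(); W=cloud(d); rr=(W[...,:2]-RO)@RR
cv2.imwrite('pics/hole.png',cv2.resize(d['image'][240:340,480:640],(800,500),interpolation=cv2.INTER_CUBIC)[...,::-1])
k=(rr[...,0]<-42)&(rr[...,0]>-58)&(rr[...,1]>-45)&(rr[...,1]<-12)&(W[...,2]>20)
for y in range(-45,-12,3):
    q=k&(abs(rr[...,1]-y)<1.5)&(abs(rr[...,0]+50)<3); print(y,q.sum(),np.median(W[q][:,2]).round(1) if q.any() else '')
E
```

```text
-45 33 42.1
-42 66 42.2
-39 94 41.8
-36 42 40.9
-33 8 45.3
-30 58 46.3
-27 103 45.5
-24 103 42.5
-21 59 42.3
-18 68 42.1
-15 78 42.3
```

View pics/hole.png

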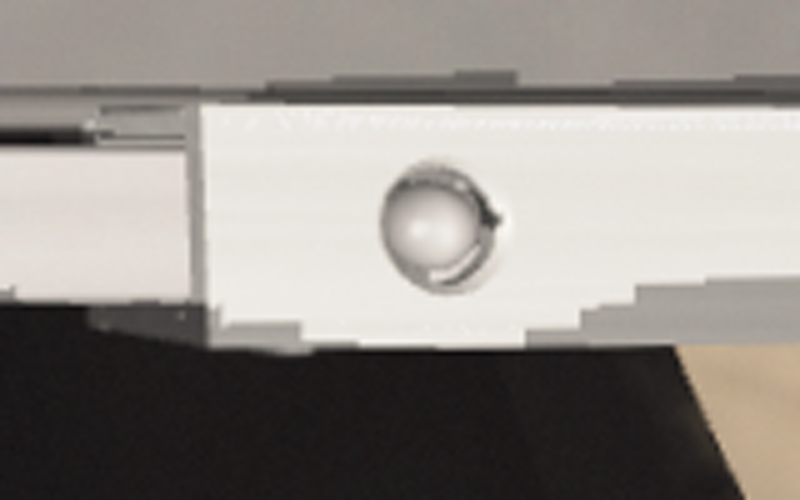

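The button, at about (430,225), is up through the hole and about 4–5 mm proud. I'll relax the pull, open and back off.

Emit:
servo_tool([
  [0.0003, -0.006, 0, 0, 0, 0, 0],
  [0, 0, 0, 0, 0, 0, 0.5],
  [0, 0, 0, 0, 0, 0, 0.5],
  [0, 0, 0, 0, 0, 0, 0.5],
  [-0.025, -0.002, 0.062, 0, 0, 0, 0.5],
  [-0.025, -0.002, 0.062, 0, 0, 0, 0.5],
  [-0.04, -0.003, 0.1, 0, 0, 0, 0.5],
  [-0.04, -0.003, 0.1, 0, 0, 0, 0.5],
  [-0.05, 0, 0.1, 0, 0, 0, 0.5],
  [-0.1, 0, 0.1, 0, 0, 0, 0.5],
  [0, 0, 0, 0, 0, 0, 0.5],
  [0, 0, 0, 0, 0, 0, 0.5],
])

```text
clock: 21.18
position: [497.3, -95.4, 207.7]
ee_rot: [0.981, 0.033, 0.189, -0.009]
contact_force: [-0.4, -1.0, -0.6]
gripper_width: 42.4
grasp_force: 0.0
```

```bash
python3 - <<'E'
from h import *
from scipy.optimize import least_squares
d=wrist(); print(arm.read_state()['position'],arm.read_state()['contact_force'])
for n in('wrist','side','scene'):
    W=cloud(d if n=='wrist' else grab(n)); rr=(W[...,:2]-RO)@RR
    for nm,lo,hi,r in(('thin',-110,-40,15),('white',50,115,18),('brown',-32,32,22.5)):
        k=(abs(rr[...,0])<32)&(rr[...,1]>lo)&(rr[...,1]<hi)&(W[...,2]>22)&(W[...,2]<58); P=rr[k]
        if len(P)>20: f=least_squares(lambda c:np.hypot(*(P-c).T)-r,P.mean(0)+[8,0],loss='soft_l1'); print(n,nm,len(P),f.x.round(1),abs(f.fun).mean().round(1),W[...,2][(np.hypot(*(rr-f.x).transpose(2,0,1))<9)].max().round(1))
    for y in (-45,-33,-30,-27,-15):
        q=(abs(rr[...,1]-y)<2)&(abs(rr[...,0]+50)<3)&(W[...,2]>20)&(W[...,2]<60); print(y,q.sum(),np.median(W[q][:,2]).round(1) if q.any() else '')
E
```

```text
[497.22265527 -95.4397919  206.95152319] [0.42289716 0.20194401 0.87324273]
wrist thin 669 [ -0.7 -74.2] 0.5 104.9
wrist white 403 [ 0.5 72.8] 0.3 111.8
wrist brown 569 [0.2 0.7] 0.3 109.9
-45 22 42.5
-33 18 45.3
-30 25 46.5
-27 37 45.2
-15 24 42.3
side thin 178 [ -0.4 -73.8] 0.8 103.6
side white 180 [ 0.7 73.6] 0.5 110.8
side brown 227 [0.  1.5] 0.6 110.6
-45 4 41.2
-33 3 43.6
-30 6 44.7
-27 11 43.4
-15 6 40.5
scene thin 278 [ -0.8 -74.9] 0.9 107.2
scene white 390 [ 0.7 72.2] 0.7 112.4
scene brown 440 [-0.2  0.2] 0.8 110.9
-45 4 43.6
-33 2 47.7
-30 7 46.9
-27 10 47.3
-15 5 43.8
```

All three bottles are upright in their places, the button is up and the arm is clear, so I'm handing the job in.

```bash
python3 -c "
from bench import arm
print(arm.job_done())"
```

```text
the job is handed in; nothing more can be done
None
```

The job is handed in: the brown bottle stands upright in the gap, about 1–2 mm off the midpoint by camera, and the keeper rail is locked with its button up through the next hole; the two standing bottles measured the same as before, and I did not re-measure the other items on the bench.

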